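# Roll the long film roll up to the stop rail

### The arm

A 6-joint arm with a two-finger parallel gripper is mounted at the origin on a cart in front of the work surface, level with it; the furniture and walls round the work are solid. World frame = base frame: x ahead of the robot, y to its left, z up, the work surface at z = 0. Lengths are in m, angles in rad, forces in N, time in s.
With the tool pointing down it reaches from about 0.375 to 0.925 m from the base axis. Payload 5.7 kg.
Tool frame: the origin (TCP) lies on the centre line of the jaws, within the pads' length; the fingertips stand robot.finger_overhang ahead of it and the grasp point (between the pads) is the TCP (robot.finger_overhang is the distance from the TCP to the fingertips, in m); z points along the fingers, y is the line along which they close (so a half turn about z gives the same grasp; the last joint's range is limited). The gripper opens to 88 mm and grips with 3 to 60 N. Pads are 20 mm wide; open, the fingers measure 115 mm over their backs; the gripper's body (75 mm by 178 mm) begins 61 mm behind the grasp point.
Start: joints at [-1.237, 0.359, 1.51, -0, 1.272, -0.115], TCP at [0.26, -0.541, 0.242] pointing down, gripper open.
Joint ranges: [-2.97, 2.97], [-1.01, 2.36], [0.21, 2.38], [-0.96, 4.11], [0.2, 2.71], [-2.98, 2.98]. Speed limits (rad/s): [2.39, 2.39, 3.14, 3.14, 3.14, 3.14].

### API

Orientations are given as [roll, pitch, yaw] about the fixed x, y, z axes, in that order (R = Rz(yaw) Ry(pitch) Rx(roll)).
In Python, from station import robot gives the robot as it stands.
- The arm moves only by the tool servo_tool, never from a script. Its argument "plan" is a list of rows, each a list of 7 numbers: the shift along the tool's x, y, z normalised to -1 to 1, where 1 is 20 mm, then the turn, a rotation vector about the tool's x, y, z normalised to -1 to 1, where 1 is 0.08 rad, then the gripper command: -1 is shut, 1 is fully open, values between are in proportion. In form: [[tx, ty, tz, ax, ay, az, gripper], ...]. A call has 1 to 8 rows; each row shifts and turns the commanded pose from where the row before left it, along the tool's axes as they then stand; what a row does not reach is not made up. A row lasts 1/10 s, in which the tool goes at most 50 mm and 8.59 degrees, less where a joint would pass 70% of its speed; a pose out of reach is approached as far as the arm can. A call with a number of a shift or a turn outside -1 to 1 is refused whole. A call with a gripper value outside its range is refused whole. The fingers move at their own pace and stop on an object; "squeeze" is the grip in N (left out, the last holds). Time passes only in rows, so rows that do not move let the fingers close. It gives the time, the measured TCP pose, the force, the opening and the grip force at its end, in the units of the state.
- robot.state(): the state, without advancing time (a new reading comes with each control period).
- robot.grab_frame(name): name is "scene" or "side" or "wrist"; returns a dict with "image" (384x512x3 uint8, red, green, blue), "range_z" (384x512 float32, m along the optical axis (not along the pixel's ray), 0 where there is no reading), "K" (3x3 intrinsics, pixels), "rvec" (rotation vector, rad) and "tvec" (3), from world to camera coordinates, as OpenCV has them; the wrist camera has in their place "hand_eye" (4x4, takes a point from camera to tool coordinates, whose origin is the TCP and whose axes are the flange's). Camera axes: x right, y down, z forward; pixel columns grow to the right and rows downward; lengths in m; the calibration is good to about 2 mm. A picture is of the moment at which its call begins: read the wrist's pose just before it.
- robot.job_done(): hands the job in; it is judged then, once.
Trained networks look in the newest picture that a camera, given by its name, has taken for a name from the list of things; names that differ only in an ending like _2 or _b are one class to them, and where a whole thing is asked for, a point or a joint stands for the part that bears it (a point fixed in the world has none). Each returns a list of dicts, best first, with "confidence" (0 to 1); they miss things now and then, are a little off and sometimes report something else, mostly with a low value. They report only what shows in the picture. A call takes as long as a camera call.
- robot.cut_out(target, camera): "region" (384x512 bool, what is visible of it) and "centre" ([column, row] in pixels, amid what is visible of it).
The state is a dict: "clock": time; "joints": joint angles; "joint_velocities": joint speeds; "joint_torque": joint torques, N m; "eef_pos": TCP position; "eef_rot": TCP orientation; "force": force on the tool from outside, world axes, zero at the start; "moment": the same for the moment, N m; "gripper_width": finger opening in m; "gripper_force": force on a finger pad.
Only numpy, scipy, OpenCV 4.12 (cv2) and the standard library are available. Lean on these libraries where they do the work, as an engineer would, in place of code of your own. Each camera call takes 0.05 s, during which the arm holds its last target. There are 200 camera calls.

### The job

Two rolls of wrapping film lie on the packing table in front of the low steel stop rail. With the flat of the hand, roll the longer one along the table, gently and without lifting it, until it lies along the rail, resting against it. Leave the shorter roll where it is, and take the hand away.

Things in the scene. Friction and masses are not known exactly. Their poses are not given: they have to be found in the camera images.
- long_roll: The longer white film roll: smooth solid cylinder 50 mm in diameter, 160 mm long, about 0.3 kg, lying on the table. Origin at its centre, 25 mm up; x along its axis, y and z turn as it rolls. Parallel to the rail within 10 degrees, its centre 100 to 130 mm from the rail's face, the way free. Pushed at mid-height from behind it rolls ahead of the hand, and stops soon when left.
- short_roll: The shorter roll, also 50 mm in diameter but 100 mm long; leave it alone. It lies left or right of the long one, about 190 mm from centre to centre, about as far from the rail. Origin at its centre, x along its axis. (A marker pen, 130 mm long and 14 mm high, lies to the left of both, by the rail's left end.)
- stop_rail: Fixed steel angle: an upright strip 360 mm long, 30 mm high, with a foot 32 mm deep and two black knobs behind it. Origin at table height, mid-length of its front face (towards the rolls); y along the rail, x horizontal, away from the rolls, z up. A roll touching it has its centre at x = -25 mm in this frame.

How it is judged:
On the way:
1. the long roll has turned over by about a quarter turn or more (it rolls, it is not just slid) (angle between long_roll's own z axis and vertical above 1.2 rad), for 0.05 s.
At the end, for the whole second after the job is handed in: The long roll lies at rest on the table in front of the rail, its centre no more than 40 mm from the rail's face (a gap of at most 15 mm), parallel to the rail within 10 degrees, overhanging the rail's end by at most 20 mm; the short roll is within 20 mm of where it started (x of long_roll in the frame of stop_rail between -0.04 and -0.015 m and y of long_roll in the frame of stop_rail between -0.12 and 0.12 m and height (world z) of long_roll below 0.032 m and angle between the x axis of long_roll and the y axis of stop_rail, either way round below 0.175 rad and linear speed of long_roll below 0.01 m/s and distance of short_roll from where it was at the start of the episode below 0.02 m); the robot touches nothing.
It fails at once if the long roll is lifted more than 15 mm off the table (height (world z) of long_roll above 0.04 m).
It fails at once if the short roll is moved by more than 20 mm (distance of short_roll from where it was at the start of the episode above 0.02 m).
It fails at once if the long roll is jammed against the rail with over 40 N (contact force between long_roll and stop_rail above 40 N).
It also fails if it takes over 32 s, if anything falls off the work surface, if the arm or the gripper's body presses on something with over 40 N, if the wrist force passes 120 N, or if a joint passes its speed limit or range.

## Working session

There is one attempt and no reset: what is moved stays moved. The work goes in short steps, Python scripts to look and compute and a tool call to move; the robot and the scene stay as the last step left them, time stands still between calls to the robot, and variables do not carry over. Pictures are saved under pics/ and viewed, at most 10 in all, crops included, and the job is handed in when it is done.

Besides the shell and the picture viewer there is one more tool, called after "Emit:" as a command line: name --pt "numbers of a row" for each row, then --argument value for the rest. servo_tool: Moves the arm, as the interface text tells. Its arguments: {"type":"object","properties":{"plan":{"type":"array","items":{"type":"array","items":{"type":"number","minimum":-1,"maximum":1}}},"squeeze":{"type":"number"}},"required":["plan"]}

```bash
mkdir -p pics
cat > h.py <<'E'
from station import robot
import numpy as np, cv2
def pts(f,mask=None):
    z=f["range_z"]; K=f["K"]; m=z>0
    if mask is not None: m&=mask
    v,u=np.nonzero(m); Z=z[v,u]
    pc=np.c_[(u-K[0,2])*Z/K[0,0],(v-K[1,2])*Z/K[1,1],Z]
    R=cv2.Rodrigues(np.array(f["rvec"],float))[0]
    return (pc-np.array(f["tvec"]).ravel())@R
def find(name,cam,f):
    r=robot.cut_out(name,cam)
    if not r: print(cam,name,"none"); return
    for d in r[:2]:
        p=pts(f,cv2.erode(d["region"].astype(np.uint8),np.ones((3,3)))>0)
        if len(p)<10: continue
        q=p[:,:2]; c=np.median(q,0); w=np.linalg.svd(q-q.mean(0),full_matrices=False)[2][0]
        t=(q-c)@w; n=np.array([-w[1],w[0]]); s=(q-c)@n
        mid=c+w*(np.percentile(t,1)+np.percentile(t,99))/2
        print(cam,name,round(d["confidence"],2),np.round(d["centre"]),"mid",mid.round(3),"ang",round(np.degrees(np.arctan2(w[1],w[0])),1),"len",round(np.ptp(t),3),"w",round(np.ptp(s),3),"z",np.percentile(p[:,2],[2,50,98]).round(3),"x",np.percentile(q[:,0],[2,98]).round(3),"y",np.percentile(q[:,1],[2,98]).round(3))
def look(cam,tag=None):
    f=robot.grab_frame(cam)
    if tag: cv2.imwrite(f"pics/{tag}.png",f["image"][:,:,::-1])
    for n in ["long_roll","short_roll","stop_rail"]: find(n,cam,f)
    return f
E
python3 -c "
from h import *
print(robot.finger_overhang,robot.state())
look('scene','s0');look('side','d0')"
```

```text
0.019 {'clock': 0.0, 'joints': array([-1.23709834e+00,  3.59483243e-01,  1.51140625e+00, -3.14839619e-05,
        1.27250230e+00, -1.15088128e-01]), 'joint_velocities': array([ 0.00146948, -0.00082379, -0.00184359,  0.00016985, -0.00102393,
       -0.00060355]), 'joint_torque': array([ 9.38518970e-04, -5.15370798e+01, -2.70723206e+01,  6.74476242e-02,
        3.48946487e-02, -1.02793244e-04]), 'eef_pos': array([ 0.26009996, -0.53997531,  0.24083248]), 'eef_rot': array([-3.13980196e+00, -1.76724605e-04,  4.48795240e-01]), 'force': array([-0.12219367, -0.05135527,  0.02995387]), 'moment': array([-0.02492703,  0.04500872, -0.01896062]), 'gripper_force': 0.0, 'gripper_width': 0.08784980712741791}
scene long_roll none
scene short_roll 0.85 [237. 263.] mid [0.47 0.3 ] ang 90.4 len 0.1 w 0.044 z [0.024 0.047 0.052] x [0.453 0.492] y [0.253 0.349]
scene stop_rail 0.68 [206. 215.] mid [0.581 0.203] ang 88.5 len 0.357 w 0.032 z [0.002 0.015 0.032] x [0.573 0.608] y [0.036 0.374]
side long_roll 0.8 [303. 213.] mid [0.433 0.12 ] ang 83.3 len 0.163 w 0.044 z [0.016 0.044 0.051] x [0.416 0.462] y [0.044 0.196]
side short_roll 0.74 [247. 252.] mid [0.465 0.3  ] ang 88.6 len 0.102 w 0.046 z [0.017 0.045 0.051] x [0.45  0.489] y [0.252 0.349]
side short_roll 0.66 [226. 225.] mid [0.576 0.204] ang 88.1 len 0.354 w 0.031 z [0.002 0.019 0.031] x [0.57  0.605] y [0.038 0.375]
side stop_rail 0.87 [225. 226.] mid [0.576 0.202] ang 88.3 len 0.355 w 0.034 z [0.001 0.017 0.031] x [0.57  0.605] y [0.037 0.375]
```

View pics/s0.png

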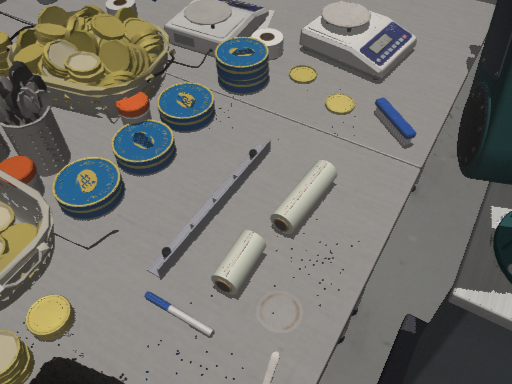

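View pics/d0.png

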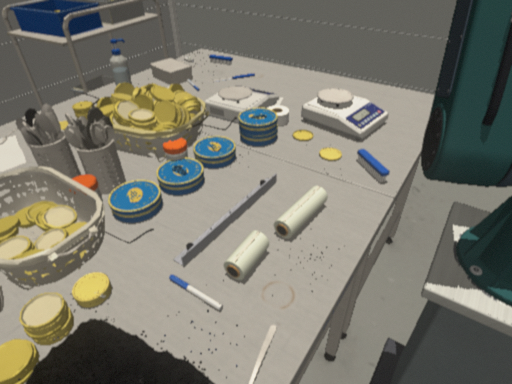

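```bash
python3 -c "
from h import *
for cam in ['scene','side']:
    f=robot.grab_frame(cam);p=pts(f)
    print(cam,'cam at',(-cv2.Rodrigues(np.array(f['rvec'],float))[0].T@np.array(f['tvec']).ravel()).round(2))
    # ridge line of long roll
    for y in np.arange(0.03,0.22,0.02):
        q=p[(abs(p[:,1]-y)<.01)&(p[:,0]>.37)&(p[:,0]<.52)&(p[:,2]>.046)&(p[:,2]<.06)]
        r=p[(abs(p[:,1]-y)<.01)&(p[:,0]>.54)&(p[:,0]<.62)&(p[:,2]>.022)&(p[:,2]<.036)]
        print(round(y,2),len(q),q[:,0].mean().round(4) if len(q) else '', 'rail',len(r),np.percentile(r[:,0],[5,50]).round(4) if len(r) else '')
    q=p[(p[:,0]>.37)&(p[:,0]<.52)&(p[:,2]>.035)&(p[:,2]<.06)&(p[:,1]<.23)&(p[:,1]>0)];print('y ends',np.percentile(q[:,1],[1,99]))
"
```

```text
scene cam at [0.24 0.63 0.69]
0.03 32 0.4404 rail 28 [0.5726 0.5739]
0.05 110 0.4407 rail 34 [0.5731 0.5743]
0.07 116 0.4424 rail 32 [0.5734 0.575 ]
0.09 121 0.4436 rail 32 [0.5741 0.5753]
0.11 126 0.4457 rail 28 [0.5744 0.576 ]
0.13 134 0.4471 rail 29 [0.5752 0.5763]
0.15 136 0.4489 rail 34 [0.5755 0.5771]
0.17 143 0.4494 rail 33 [0.5761 0.5773]
0.19 110 0.4511 rail 36 [0.5764 0.5781]
0.21 0  rail 36 [0.5771 0.5784]
y ends [0.03647827 0.19508546]
side cam at [0.18 0.69 0.57]
0.03 16 0.4369 rail 19 [0.5693 0.5708]
0.05 54 0.4373 rail 15 [0.5697 0.5712]
0.07 51 0.4377 rail 16 [0.5706 0.5715]
0.09 56 0.4403 rail 18 [0.5709 0.5723]
0.11 64 0.4417 rail 18 [0.5717 0.5727]
0.13 62 0.4436 rail 17 [0.5724 0.5735]
0.15 66 0.4452 rail 20 [0.5722 0.5735]
0.17 70 0.4473 rail 18 [0.5734 0.5749]
0.19 51 0.4489 rail 21 [0.5736 0.5751]
0.21 0  rail 21 [0.5744 0.5755]
y ends [0.03644823 0.19585939]
```

The pictures show the way clear. The long roll lies at about (300,195) in the scene view, the short one at (240,262), and the rail runs from (265,145) to (153,270). The wrist yaw has to go from 0.45 to about -0.05 so that the two open fingers push parallel to the rail.

Emit:
servo_tool --pt "0 0 0 0 0 0.9 1" --pt "0 0 0 0 0 0.9 1" --pt "0 0 0 0 0 0.9 1" --pt "0 0 0 0 0 0.9 1" --pt "0 0 0 0 0 0.9 1" --pt "0 0 0 0 0 0.9 1" --pt "0 0 0 0 0 0.85 1"

```text
clock: 1.2
eef_pos: [0.2603, -0.5405, 0.2416]
eef_rot: [-3.142, 0.0, -0.054]
force: [-0.7, -0.6, -0.5]
gripper_width: 0.0874
gripper_force: 0.0
```

Emit:
servo_tool --pt "0.6 -1 0 0 0 0 1" --pt "0.6 -1 0 0 0 0 1" --pt "0.6 -1 0 0 0 0 1" --pt "0.6 -1 0 0 0 0 1" --pt "0.6 -1 0 0 0 0 1" --pt "0.6 -1 0 0 0 0 1" --pt "0.6 -1 0 0 0 0 1" --pt "0.6 -1 0 0 0 0 1"

```text
clock: 2.0
eef_pos: [0.3649, -0.3849, 0.2418]
eef_rot: [3.141, -0.0, -0.051]
force: [-0.5, 0.0, -0.1]
gripper_width: 0.0878
gripper_force: 0.0
```

Emit:
servo_tool --pt "0.6 -1 0 0 0 0 1" --pt "0.6 -1 0 0 0 0 1" --pt "0.6 -1 0 0 0 0 1" --pt "0.6 -1 0 0 0 0 1" --pt "0.6 -1 0 0 0 0 1" --pt "0.6 -1 0 0 0 0 1" --pt "0.6 -1 0 0 0 0 1" --pt "0.6 -1 0 0 0 0 1"

```text
clock: 2.8
eef_pos: [0.469, -0.23, 0.2418]
eef_rot: [3.142, -0.0, -0.051]
force: [0.3, -0.0, -0.8]
gripper_width: 0.0879
gripper_force: 0.0
```

Emit:
servo_tool --pt "-0.3 -1 0 0 0 0 1" --pt "-0.3 -1 0 0 0 0 1" --pt "-0.3 -1 0 0 0 0 1" --pt "-0.3 -1 0 0 0 0 1" --pt "-0.3 -1 0 0 0 0 1" --pt "-0.3 -1 0 0 0 0 1" --pt "-0.3 -1 0 0 0 0 1" --pt "-0.3 -1 0 0 0 0 1"

```text
clock: 3.6
eef_pos: [0.4268, -0.0673, 0.2416]
eef_rot: [-3.142, 0.001, -0.052]
force: [0.4, -0.4, 0.2]
gripper_width: 0.0879
gripper_force: 0.0
```

Emit:
servo_tool --pt "-0.3 -1 0 0 0 0 1" --pt "-0.3 -1 0 0 0 0 1" --pt "-0.3 -1 0 0 0 0 1" --pt "-0.3 -1 0 0 0 0 1" --pt "-0.3 -1 0 0 0 0 1" --pt "-0.3 -1 0 0 0 0 1" --pt "-0.3 -1 0 0 0 0 1" --pt "-0.3 -1 0 0 0 0 1"

```text
clock: 4.4
eef_pos: [0.387, 0.0943, 0.2416]
eef_rot: [3.141, 0.001, -0.052]
force: [0.4, -0.4, 1.1]
gripper_width: 0.0878
gripper_force: 0.0
```

Emit:
servo_tool --pt "0 -0.8 0 0 0 0 1" --pt "0 0 0 0 0 0 1" --pt "0 0 0 0 0 0 1"

```text
clock: 4.7
eef_pos: [0.3887, 0.1094, 0.2416]
eef_rot: [3.141, 0.0, -0.05]
force: [1.0, 0.9, 0.4]
gripper_width: 0.0875
gripper_force: 0.0
```

Emit:
servo_tool --pt "-0.2 0 1 0 0 0 1" --pt "0 0 1 0 0 0 1" --pt "0 0 1 0 0 0 1" --pt "0 0 1 0 0 0 1" --pt "0 0 1 0 0 0 1" --pt "0 0 1 0 0 0 1" --pt "0 0 1 0 0 0 1" --pt "0 0 0 0 0 0 1"

```text
clock: 5.5
eef_pos: [0.3837, 0.1088, 0.1001]
eef_rot: [3.141, 0.005, -0.052]
force: [-0.5, -0.4, -0.7]
gripper_width: 0.0875
gripper_force: 0.0
```

```bash
python3 -c "
from h import *
look('side','d1')"
```

```text
side long_roll 0.67 [297. 214.] mid [0.437 0.132] ang 86.3 len 0.144 w 0.047 z [0.015 0.045 0.051] x [0.421 0.463] y [0.071 0.197]
side short_roll 0.98 [248. 253.] mid [0.464 0.302] ang 88.3 len 0.099 w 0.045 z [0.018 0.045 0.051] x [0.45  0.486] y [0.255 0.349]
side stop_rail 0.94 [222. 228.] mid [0.576 0.207] ang 87.9 len 0.351 w 0.031 z [0.002 0.019 0.031] x [0.571 0.604] y [0.047 0.375]
```

View pics/d1.png

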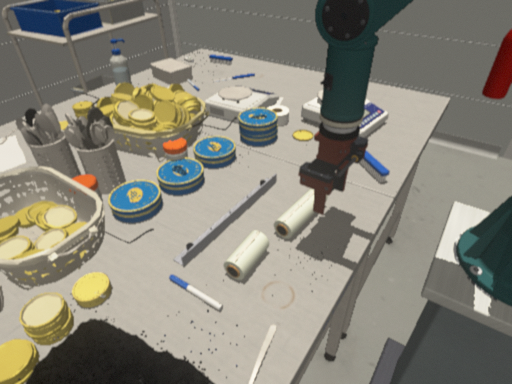

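The fingers (320,200) stand behind the roll, with a clear gap to it. I'm lowering the hand now.

Emit:
servo_tool --pt "0 0 0.8 0 0 0 1" --pt "0 0 0.8 0 0 0 1" --pt "0 0 0.8 0 0 0 1" --pt "0 0 0.7 0 0 0 1" --pt "0 0 0.4 0 0 0 1" --pt "0 0 0 0 0 0 1"

```text
clock: 6.3
eef_pos: [0.3858, 0.1098, 0.0316]
eef_rot: [-3.142, 0.0, -0.051]
force: [0.1, 0.5, 0.6]
gripper_width: 0.0876
gripper_force: 0.0
```

Emit:
servo_tool --pt "0.2 0 0 0 0 0 1" --pt "0.2 0 0 0 0 0 1" --pt "0.2 0 0 0 0 0 1" --pt "0.2 0 0 0 0 0 1" --pt "0.2 0 0 0 0 0 1" --pt "0.2 0 0 0 0 0 1" --pt "0.2 0 0 0 0 0 1" --pt "0.2 0 0 0 0 0 1"

```text
clock: 7.1
eef_pos: [0.4181, 0.1082, 0.0317]
eef_rot: [-3.141, 0.0, -0.051]
force: [-0.5, 0.2, 0.5]
gripper_width: 0.088
gripper_force: 0.0
```

Emit:
servo_tool --pt "0.2 0 0 0 0 0 1" --pt "0.2 0 0 0 0 0 1" --pt "0.2 0 0 0 0 0 1" --pt "0.2 0 0 0 0 0 1" --pt "0.2 0 0 0 0 0 1" --pt "0.2 0 0 0 0 0 1" --pt "0.2 0 0 0 0 0 1" --pt "0.2 0 0 0 0 0 1"

```text
clock: 7.9
eef_pos: [0.45, 0.1066, 0.0317]
eef_rot: [-3.141, 0.0, -0.051]
force: [0.2, -0.1, -0.6]
gripper_width: 0.088
gripper_force: 0.1
```

```bash
python3 -c "
from h import *
look('side');look('scene','s2')"
```

```text
side long_roll 0.87 [274. 217.] mid [0.48  0.176] ang 64.9 len 0.054 w 0.046 z [0.014 0.041 0.051] x [0.467 0.508] y [0.148 0.194]
side short_roll 0.81 [247. 253.] mid [0.465 0.3  ] ang 87.9 len 0.102 w 0.044 z [0.017 0.045 0.051] x [0.45  0.488] y [0.252 0.349]
side stop_rail 0.6 [223. 226.] mid [0.576 0.211] ang 88.1 len 0.35 w 0.031 z [0.002 0.019 0.031] x [0.571 0.604] y [0.055 0.374]
side stop_rail 0.37 [275. 215.] mid [0.48  0.173] ang 71.9 len 0.152 w 0.045 z [0.013 0.041 0.051] x [0.467 0.506] y [0.148 0.194]
scene long_roll 0.66 [265. 205.] mid [0.49  0.176] ang 53.1 len 0.06 w 0.056 z [0.017 0.042 0.052] x [0.476 0.517] y [0.151 0.194]
scene short_roll 0.77 [237. 262.] mid [0.47 0.3 ] ang 91.3 len 0.101 w 0.045 z [0.025 0.047 0.052] x [0.453 0.493] y [0.252 0.349]
scene stop_rail 0.8 [205. 216.] mid [0.581 0.204] ang 88.5 len 0.356 w 0.032 z [0.002 0.015 0.032] x [0.574 0.609] y [0.04  0.374]
```

View pics/s2.png

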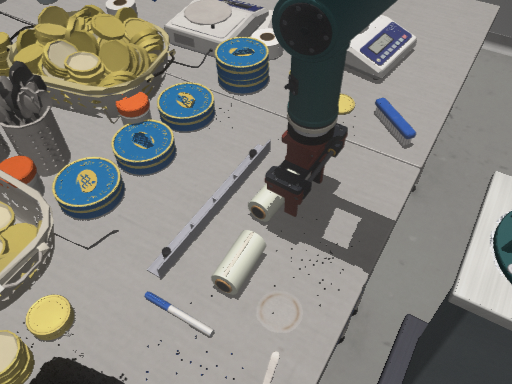

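The roll, at (267,203), moves ahead of the hand and stays parallel, and the short roll is untouched. I'll keep pushing.

Emit:
servo_tool --pt "0.2 0 0 0 0 0 1" --pt "0.2 0 0 0 0 0 1" --pt "0.2 0 0 0 0 0 1" --pt "0.2 0 0 0 0 0 1" --pt "0.2 0 0 0 0 0 1" --pt "0.2 0 0 0 0 0 1" --pt "0.2 0 0 0 0 0 1" --pt "0.2 0 0 0 0 0 1"

```text
clock: 9.1
eef_pos: [0.482, 0.1049, 0.0316]
eef_rot: [-3.142, 0.0, -0.051]
force: [0.0, -0.9, 0.7]
gripper_width: 0.0878
gripper_force: 0.1
```

Emit:
servo_tool --pt "0.2 0 0 0 0 0 1" --pt "0.2 0 0 0 0 0 1" --pt "0.2 0 0 0 0 0 1" --pt "0.1 0 0 0 0 0 1" --pt "0.1 0 0 0 0 0 1" --pt "0 0 0 0 0 0 1"

```text
clock: 9.7
eef_pos: [0.4979, 0.1041, 0.0317]
eef_rot: [-3.141, -0.0, -0.051]
force: [0.2, 0.7, 0.0]
gripper_width: 0.0877
gripper_force: 0.0
```

```bash
python3 -c "
from h import *
look('side');f=look('scene','s3')"
```

```text
side long_roll 0.55 [258. 206.] mid [0.521 0.133] ang 75.8 len 0.146 w 0.044 z [0.014 0.04  0.05 ] x [0.517 0.557] y [0.143 0.19 ]
side long_roll 0.31 [214. 239.] mid [0.578 0.248] ang 89.4 len 0.28 w 0.034 z [0.002 0.019 0.031] x [0.574 0.604] y [0.128 0.375]
side short_roll 0.7 [248. 252.] mid [0.464 0.3  ] ang 89.1 len 0.101 w 0.042 z [0.018 0.045 0.051] x [0.45  0.487] y [0.253 0.349]
side stop_rail 0.97 [210. 237.] mid [0.577 0.252] ang 88.8 len 0.28 w 0.031 z [0.002 0.019 0.031] x [0.574 0.605] y [0.136 0.376]
scene long_roll 0.64 [243. 196.] mid [0.522 0.128] ang 74.3 len 0.146 w 0.044 z [0.014 0.041 0.052] x [0.515 0.561] y [0.067 0.19 ]
scene short_roll 0.95 [236. 263.] mid [0.47 0.3 ] ang 90.0 len 0.101 w 0.047 z [0.023 0.047 0.052] x [0.453 0.493] y [0.252 0.349]
scene stop_rail 0.59 [194. 227.] mid [0.583 0.218] ang 89.8 len 0.351 w 0.036 z [0.002 0.014 0.032] x [0.576 0.609] y [0.107 0.374]
```

View pics/s3.png

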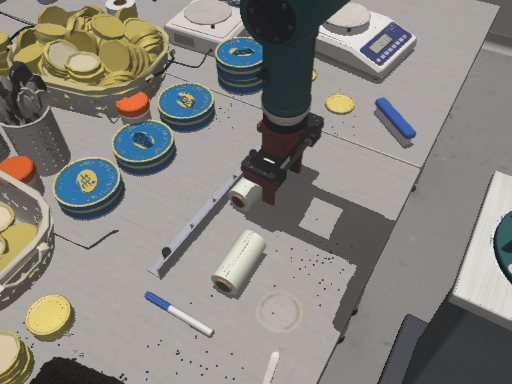

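The roll, at (245,192), is about 15 mm short of the rail, so I'll go on more slowly.

Emit:
servo_tool --pt "0.1 0 0 0 0 0 1" --pt "0.1 0 0 0 0 0 1" --pt "0.1 0 0 0 0 0 1" --pt "0.1 0 0 0 0 0 1" --pt "0.1 0 0 0 0 0 1" --pt "0 0 0 0 0 0 1"

```text
clock: 10.7
eef_pos: [0.508, 0.1036, 0.0317]
eef_rot: [-3.141, -0.0, -0.051]
force: [-0.2, 0.2, -0.2]
gripper_width: 0.0881
gripper_force: 0.0
```

```bash
python3 -c "
from h import *
for c in ['side','scene']:
    p=pts(robot.grab_frame(c))
    for y in [.15,.17,.185]:
        q=p[(abs(p[:,1]-y)<.008)&(p[:,0]>.5)&(p[:,0]<.59)&(p[:,2]>.046)&(p[:,2]<.056)]
        r=p[(abs(p[:,1]-y)<.008)&(p[:,0]>.56)&(p[:,2]>.027)&(p[:,2]<.034)&(p[:,0]<.6)]
        print(c,y,len(q),q[:,0].mean().round(4),np.percentile(r[:,0],[5,50]).round(4) if len(r) else '')
"
```

```text
side 0.15 59 0.5406 [0.5754 0.5761]
side 0.17 48 0.5455 
side 0.185 32 0.5473 [0.5633 0.5744]
scene 0.15 73 0.5406 [0.576  0.5776]
scene 0.17 101 0.5493 [0.5773 0.5784]
scene 0.185 67 0.5504 [0.561  0.5765]
```

Emit:
servo_tool --pt "0.05 0 0 0 0 0 1" --pt "0.05 0 0 0 0 0 1" --pt "0 0 0 0 0 0 1"

```text
clock: 11.1
eef_pos: [0.5095, 0.1035, 0.0317]
eef_rot: [-3.142, 0.0, -0.051]
force: [-1.4, 0.3, -0.3]
gripper_width: 0.0879
gripper_force: 0.2
```

Emit:
servo_tool --pt "0.05 0 0 0 0 0 1" --pt "0 0 0 0 0 0 1"

```text
clock: 11.3
eef_pos: [0.51, 0.1035, 0.0316]
eef_rot: [3.142, 0.001, -0.051]
force: [-2.5, -0.5, 1.5]
gripper_width: 0.0877
gripper_force: 1.1
```

Force is rising (-2.5 N), so the roll touches the rail. Now I'll back off gently, then lift.

Emit:
servo_tool --pt "-0.1 0 0 0 0 0 1" --pt "-0.2 0 0 0 0 0 1" --pt "-0.4 0 0 0 0 0 1" --pt "-0.8 0 0 0 0 0 1" --pt "-0.8 0 0 0 0 0 1" --pt "-0.8 0 0 0 0 0 1" --pt "0 0 0 0 0 0 1"

```text
clock: 12.0
eef_pos: [0.4451, 0.1067, 0.0315]
eef_rot: [3.141, 0.004, -0.051]
force: [-0.6, -0.2, -0.5]
gripper_width: 0.088
gripper_force: 0.0
```

Emit:
servo_tool --pt "0 0 -1 0 0 0 1" --pt "0 0 -1 0 0 0 1" --pt "0 0 -1 0 0 0 1" --pt "0 0 -1 0 0 0 1" --pt "0 0 -1 0 0 0 1" --pt "0 0 -1 0 0 0 1" --pt "0 0 -1 0 0 0 1" --pt "0 0 -1 0 0 0 1"

```text
clock: 12.8
eef_pos: [0.4493, 0.1067, 0.1928]
eef_rot: [-3.141, -0.001, -0.051]
force: [0.6, 0.2, 0.1]
gripper_width: 0.0878
gripper_force: 0.0
```

Emit:
servo_tool --pt "0 1 0 0 0 0 1" --pt "0 1 0 0 0 0 1" --pt "0 1 0 0 0 0 1" --pt "0 1 0 0 0 0 1" --pt "0 1 0 0 0 0 1" --pt "0 1 0 0 0 0 1" --pt "0 1 0 0 0 0 1" --pt "0 0 0 0 0 0 1"

```text
clock: 13.6
eef_pos: [0.4424, -0.0351, 0.192]
eef_rot: [3.141, -0.001, -0.053]
force: [0.6, -0.1, 0.1]
gripper_width: 0.0878
gripper_force: 0.0
```

```bash
python3 -c "
from h import *
look('side');f=look('scene','s4')
p=pts(f)
for y in np.arange(.04,.2,.02):
    q=p[(abs(p[:,1]-y)<.01)&(p[:,0]>.5)&(p[:,0]<.59)&(p[:,2]>.046)&(p[:,2]<.056)]
    print(y.round(2),len(q),q[:,0].mean().round(4))
"
```

```text
side long_roll 0.6 [268. 195.] mid [0.532 0.114] ang 84.5 len 0.16 w 0.045 z [0.02  0.042 0.05 ] x [0.518 0.559] y [0.038 0.189]
side short_roll 0.68 [246. 253.] mid [0.465 0.3  ] ang 89.1 len 0.101 w 0.045 z [0.017 0.045 0.051] x [0.45  0.488] y [0.253 0.349]
side stop_rail 0.66 [213. 238.] mid [0.577 0.221] ang 89.1 len 0.325 w 0.031 z [0.002 0.019 0.031] x [0.574 0.605] y [0.158 0.375]
scene long_roll 0.96 [257. 177.] mid [0.538 0.111] ang 85.5 len 0.161 w 0.046 z [0.02  0.046 0.052] x [0.522 0.564] y [0.034 0.189]
scene short_roll none
scene stop_rail 0.95 [198. 222.] mid [0.585 0.203] ang 90.4 len 0.358 w 0.041 z [0.002 0.013 0.032] x [0.577 0.608] y [0.045 0.374]
0.04 101 0.5427
0.06 103 0.5444
0.08 106 0.5451
0.1 117 0.5459
0.12 117 0.5473
0.14 117 0.5475
0.16 126 0.5492
0.18 111 0.5501
```

View pics/s4.png

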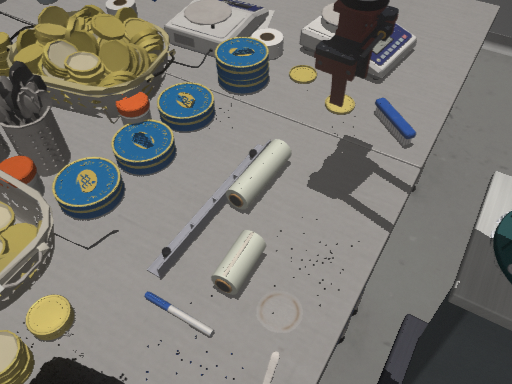

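The long roll, from (240,200) to (278,148), lies along the rail. The gap is about 3 mm, the tilt is about 1.5°, and the hand is clear. I'll check that it is at rest, then hand in.

```bash
python3 -c "
from h import *
def c():
    p=pts(robot.grab_frame('scene'));q=p[(p[:,1]>.05)&(p[:,1]<.18)&(p[:,0]>.5)&(p[:,0]<.59)&(p[:,2]>.046)&(p[:,2]<.056)];return q[:,0].mean()
a=c()
for _ in range(8): b=c()
print(a,b)
if abs(a-b)<.001 and b>.541: print(robot.job_done())
"
```

```text
0.5470513001925781 0.5469341178771705
the job is handed in; nothing more can be done
None
```

The long roll was rolled to the rail and lies at rest along it with a gap of about 3 mm and a tilt of about 1.5°; the short roll stayed where it was, the hand is clear, and the job is handed in (no verdict was returned).

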